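Clear the slide box and snap it shut

TASK

A small round lidded tin was left lying on the glass slides in the open slide box: stand it upright on the worktop beside the box. Then swing the box's lid down and press its free edge, over the catch, until the sprung catch clicks over the lip and holds the lid shut. Press with feeling, as the catch sits a little higher or lower from box to box, and never push on the box or its lid with more than 25 N; leave the tape roll, beaker and flask where they stand.

Things in the scene. Friction and masses are not known exactly. Their poses are not given: they have to be found in the camera images.
- case: Flat blue hinged box full of glass slides, fixed to the worktop, 100 (x) x 175 (y) mm; its rim is 26 mm and the tops of the slides are 25 mm above the worktop. Origin: centre of its underside; x points from the catch side (front, facing roughly towards the robot) to the hinge side (back), y along its long side, z up.
- case_hinge (a point): Middle of the hinge line, which runs along the box's y, 52 mm behind the box's centre and 26 mm above the worktop; fixed to the box, axes as the box's.
- catch_foot (a point): Foot of the box's front wall, below the middle of the catch; axes as the box's. From here a steel bracket 30 mm wide stands out 31 mm to the front. Its outer part (11 to 31 mm out; the bolt's nose from 2 mm out) is 44 to 51 mm high. How high the bracket sits differs by up to 6 mm from box to box and is not measured.
- case_lid (a joint): Angle of the lid, rad: 0 = level on the box, 1.61 = fully open (just past upright, behind the box). A weak damped hinge spring swings it slowly open again when let go unlatched (about 2 N at its free edge holds it nearly shut; up to 7 N to swing it briskly). Coming down, its lip meets the catch at 0.11 to 0.17. Latched it stays between 0.01 and 0.08, depending on the bracket's height.
- lid_edge (a point): Middle of the lid's free edge, on its top (outer) face; moves with the lid. With the lid shut it is 40.5 mm above the worktop and its axes are the box's (z out of the top face, x from the free edge to the hinge). The lid is a shallow shell 100 x 175 mm, 14 mm deep. Open, its outside stands about 66 mm behind the box's centre, its free edge 127 mm above the worktop.
- lid_lip (a point): Top of the outer end of the lip in the middle of the lid's free edge: 40 mm wide, 3 mm thick, standing out 8 mm from the edge, its upper face 8 mm below the lid's top; moves with the lid. The sprung bolt (45 degree ramp on top, flat below) clicks over it: pressed near the free edge, resistance rises to 7 to 13 N over 6 mm, drops away, the bolt snaps out 2 to 4 mm lower, and 1 to 2 mm below that the lip meets a firm ledge.
- tin_center (a point): Centre (half-way up) of the loose round white lidded tin, 55 mm across, 22 mm high, about 50 g, lying flat on the slides in the box at the start (too high for the lid to shut over it); z up.
- tape_center (a point): Centre of the loose tape roll, a ring 63 mm across with a hole, 19 mm high; to be left alone.
- beaker_center (a point): Centre of the loose glass beaker, 54 mm across, 70 mm high; to be left alone.
- flask_center (a point): Centre of the loose conical flask, 74 mm across, 109 mm high; to be left alone.
There are look-alikes about, which are no part of the job. What is meant by the case is not orange, and is the smaller of those in its own colour.

How it is judged (in metres and radians):
On the way, in this order (a step that is already met when the one before it is completed fails the run):
1. the tin stands upright on the worktop, let go, the lid not yet shut (height (world z) of tin_center between 0.006 and 0.016 m and angle between tin_center's own z axis and vertical below 0.12 rad and contact force between the fingers and tin below 0.1 N and value of joint case_lid above 0.2 rad), for 0.2 s.
2. the lid has been pressed past the catch, is let go and stays shut (value of joint case_lid below 0.09 rad and contact force between each of the fingers, the arm and case below 0.1 N), for 0.2 s.
At the end, for the whole second after the job is handed in: The tin stands on the worktop (its centre 6 to 16 mm above it, tilted less than 0.12 rad), at rest; the lid, let go, is held shut by the catch (below 0.09 rad); the robot touches neither tin nor box (all of step 2 and height (world z) of tin_center between 0.006 and 0.016 m and angle between tin_center's own z axis and vertical below 0.12 rad and linear speed of tin below 0.02 m/s and contact force between the fingers and tin below 0.1 N).
It fails at once if the robot pushes on the box or its lid with more than 25 N (contact force between any of the fingers, the arm and case above 25 N).
It fails at once if the tape is shifted by more than 20 mm (distance of tape_center from where it was at the start of the episode above 0.02 m).
It fails at once if the beaker is shifted by more than 20 mm (distance of beaker_center from where it was at the start of the episode above 0.02 m).
It fails at once if the flask is shifted by more than 20 mm (distance of flask_center from where it was at the start of the episode above 0.02 m).
It also fails if it takes over 69 s, if anything falls off the work surface, if the arm or the gripper's body presses on something with over 40 N, if the wrist force passes 120 N, or if a joint passes its speed limit or range.

ROBOT

A 6-joint arm with a two-finger parallel gripper is mounted at the origin on a cart in front of the work surface, level with it; the furniture and walls round the work are solid. World frame = base frame: x ahead of the robot, y to its left, z up, the work surface at z = 0. Lengths are in mm, angles in rad, forces in N, time in s.
With the tool pointing down it reaches from about 275 to 750 mm from the base axis. Payload 10.2 kg.
Tool frame: the origin (TCP) lies midway between the tips of the shut fingers; the grasp point (between the pads) lies grasp_offset behind it (grasp_offset is the distance from the TCP to the grasp point, in mm); x points along the fingers, z is the direction in which the jaws open and shut, and the axes are right-handed (so a half turn about x gives the same grasp; the last joint's range is limited). The gripper opens to 85 mm and grips with 20 to 120 N. Pads are 22 mm wide; open, the fingers measure 114 mm over their backs; the gripper's body (76 mm by 85 mm) begins 54 mm behind the grasp point. The pads swing forward as they close: fully open they stand 13 mm farther back than shut.
Start: joints at [-1.444, 0.313, 1.498, -0, 1.331, -0.223], TCP at [179.91, -493.217, 231.294] pointing down, gripper open.
Joint ranges: [-2.94, 2.94], [-0.97, 2.17], [0.19, 2.56], [-1.23, 4.37], [0.02, 3.11], [-2.88, 2.88]. Speed limits (rad/s): [2.39, 2.39, 3.01, 3.14, 3.14, 3.14].

INTERFACE

Orientations are given as a unit quaternion [w, x, y, z].
In Python, from rig import sense, capture, calibration, finish_job, grasp_offset gives the robot as it stands.
- The arm moves only by the shell command python3 -m jog 'ROWS' [FORCE]. ROWS is JSON, a list of rows, each an object with "linear": the shift along the tool's x, y, z scaled (see below), a list of three; "rotation": the turn, a rotation vector about the tool's x, y, z scaled (see below), a list of three; "grip": the finger opening in mm, from 0 to 85.4. A call has 1 to 20 rows; each row is the pose to reach, as a shift and turn from the pose measured when the call began, along the tool's axes at that moment; what a row does not reach only later rows make up. The controller multiplies each number of a shift by 0.3 m and each number of a turn by 0.5 rad. A row lasts 1/12 s, in which the tool goes at most 41.7 mm and 7.16 degrees, less where a joint would pass 70% of its speed; a pose out of reach is approached as far as the arm can. A call with a number of a shift or a turn outside -1 to 1 is refused whole. A call with a gripper value outside its range is refused whole. The fingers move at their own pace and stop on an object; FORCE is the grip in N (left out, the last holds). Time passes only in rows, so rows that repeat a pose let the fingers close. It gives the time, the measured TCP pose, the force and the opening at its end, in the units of the state.
- sense(): the state, without advancing time (a new reading comes with each control period).
- capture(name): name is "scene" or "top" or "wrist"; returns (picture, depth): 400x640x3 uint8, red, green, blue; 400x640 float32, mm along the optical axis (not along the pixel's ray), 0 where there is no reading.
- calibration(name): a dict with "intrinsics" (3x3 intrinsics, pixels), "dist" ([k1, k2, p1, p2, k3] as OpenCV has them; the pictures are not rectified), "world_from_camera" (4x4, takes a point from camera to world coordinates). Camera axes: x right, y up, looking along -z (the intrinsics and any distortion apply to the point x, -y, -z); pixel columns grow to the right and rows downward; lengths in mm; the calibration is good to about 2 mm. A picture is of the moment at which its call begins: read the wrist's pose just before it. calibration takes no time and is no camera call; for the wrist camera it gives the pose at the moment of the call.
- finish_job(): hands the job in, once; it reports no verdict.
The state is a dict: "time_s": time; "joints": joint angles; "dq": joint speeds; "tau": joint torques, N m; "eef_pos": TCP position; "ee_rot": TCP orientation; "force": force on the tool from outside, world axes, zero at the start; "wrist_torque": the same for the moment, N m; "grip_width": opening from 0.0 (shut) to 1.0 (fully open).
Only numpy, scipy, OpenCV 4.12 (cv2) and the standard library are available. Lean on these libraries where they do the work, as an engineer would, in place of code of your own. Each camera call takes 0.05 s, during which the arm holds its last target.

## Working session

There is one attempt and no reset: what is moved stays moved. The work goes in short steps, Python scripts to look and compute and a shell command to move; the robot and the scene stay as the last step left them, time stands still between calls to the robot, and variables do not carry over. Pictures are saved under pics/ and viewed, and the job is handed in when it is done.

```bash
ls; mkdir -p pics
python3 - <<'E'
from rig import sense,capture,calibration,grasp_offset
import cv2,numpy as np
print(sense(),grasp_offset)
for n in("scene","top","wrist"):
    p,d=capture(n); cv2.imwrite(f"pics/{n}0.png",p[:,:,::-1]); np.save(f"pics/{n}0.npy",d)
    c=calibration(n); print(n,{k:np.round(v,3).tolist() for k,v in c.items()})
E
```

```text
pics
{'time_s': 0.0, 'joints': array([-1.44442659e+00,  3.13437030e-01,  1.49846255e+00, -1.99401100e-05,
        1.33098362e+00, -2.23387635e-01]), 'dq': array([ 0.00083336, -0.00153023, -0.00012592,  0.00016361, -0.00061152,
        0.00024105]), 'tau': array([ 1.29792884e-04, -4.12266254e+01, -2.59741187e+01, -1.36932263e-04,
        4.24539248e-03, -3.46801787e-08]), 'eef_pos': array([ 179.85747244, -492.94945023,  230.7321245 ]), 'ee_rot': array([ 0.57905732,  0.40571133,  0.57968069, -0.40504473]), 'force': array([-0.68198424,  0.47868172, -0.05975439]), 'wrist_torque': array([-0.00872091,  0.00449808,  0.04209311]), 'grip_width': 0.9993786254209709} 18.700000000000003
scene {'intrinsics': [[437.235, 0.0, 320.604], [0.0, 437.235, 189.814], [0.0, 0.0, 1.0]], 'dist': [-0.058, 0.0, 0.0, 0.0, 0.0], 'world_from_camera': [[0.769, 0.477, -0.425, -126.226], [-0.639, 0.577, -0.508, -937.302], [0.003, 0.663, 0.749, 1335.184], [0.0, 0.0, 0.0, 1.0]]}
top {'intrinsics': [[388.61, 0.0, 325.101], [0.0, 388.61, 199.733], [0.0, 0.0, 1.0]], 'dist': [0.021, 0.0, 0.0, 0.0, 0.0], 'world_from_camera': [[0.025, 0.984, -0.179, 371.943], [-1.0, 0.027, 0.013, -51.122], [0.018, 0.178, 0.984, 1357.253], [0.0, 0.0, 0.0, 1.0]]}
wrist {'intrinsics': [[342.32, 0.0, 321.874], [0.0, 342.32, 195.984], [0.0, 0.0, 1.0]], 'dist': [0.003, 0.0, 0.0, 0.0, 0.0], 'world_from_camera': [[0.342, 0.896, 0.284, 254.151], [-0.94, 0.326, 0.103, -467.092], [-0.001, -0.303, 0.953, 373.562], [0.0, 0.0, 0.0, 1.0]]}
```

View pics/scene0.png

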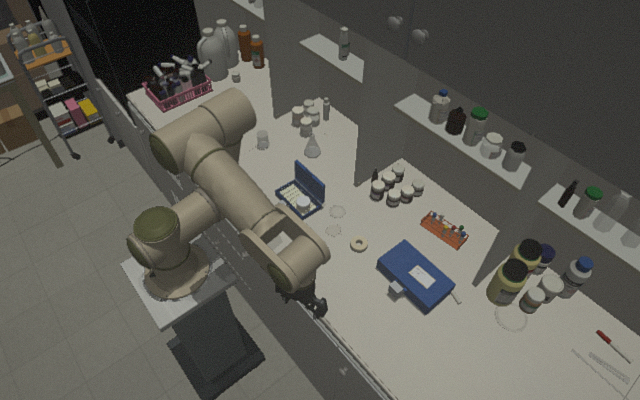

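View pics/top0.png

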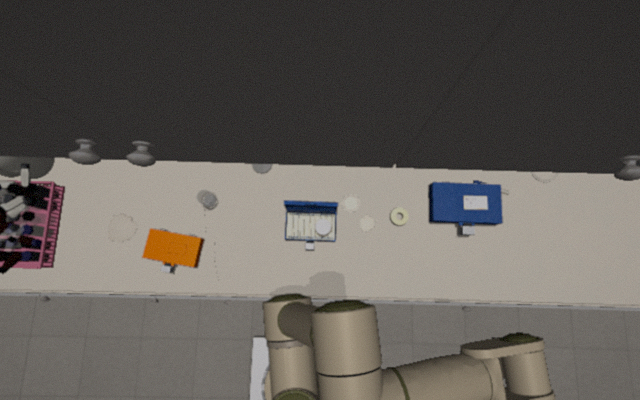

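View pics/wrist0.png

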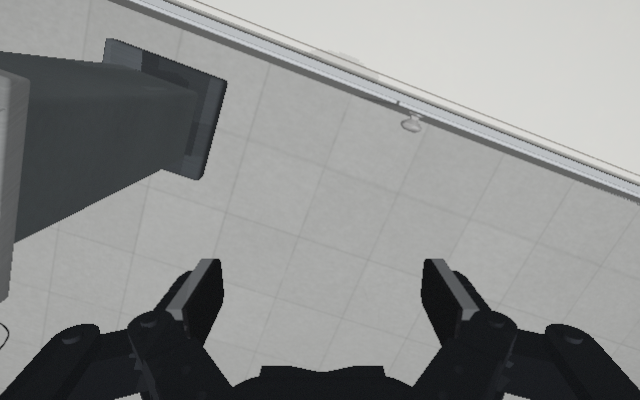

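```bash
cat > h.py <<'E'
import numpy as np,cv2
from rig import sense,capture,calibration,grasp_offset
from scipy.spatial.transform import Rotation as R
def ray(cal,uv):
    uv=np.atleast_2d(np.asarray(uv,float))
    n=cv2.undistortPoints(uv[:,None],cal["intrinsics"],np.array(cal["dist"]))[:,0]
    d=np.c_[n[:,0],-n[:,1],-np.ones(len(n))]
    T=np.array(cal["world_from_camera"]); return T[:3,3],d@T[:3,:3].T
def onplane(cal,uv,z):
    o,d=ray(cal,uv); return o+d*((z-o[2])/d[:,2])[:,None]
def depthpt(cal,uv,D):
    o,d=ray(cal,uv); uv=np.atleast_2d(uv).astype(int)
    return o+d*D[uv[:,1],uv[:,0]][:,None]
def tool(dw,q=None):
    "world shift mm -> tool units"
    if q is None:q=sense()["ee_rot"]
    r=R.from_quat(np.roll(q,-1)); return r.inv().apply(dw)/300
def proj(cal,P):
    T=np.linalg.inv(np.array(cal["world_from_camera"])); P=np.atleast_2d(P)@T[:3,:3].T+T[:3,3]
    P=P*[1,-1,-1]
    return cv2.projectPoints(P,np.zeros(3),np.zeros(3),np.array(cal["intrinsics"]),np.array(cal["dist"]))[0][:,0]
E
python3 - <<'E'
from h import *
t=cv2.imread("pics/top0.png"); s=cv2.imread("pics/scene0.png")
a=cv2.resize(t[180:270,270:420],(750,450),interpolation=2)
cv2.imwrite("pics/tc.png",a)
cv2.imwrite("pics/sc.png",cv2.resize(s[120:260,240:380],(600,600),interpolation=2))
c=calibration("top");D=np.load("pics/top0.npy")
for n,p in dict(tin=(323,228),slides=(298,228),catch=(310,245),front_l=(286,241),front_r=(336,241),bl=(287,211),br=(335,211),lidL=(285,204),lidR=(337,204),tape=(393,216),r1=(351,204),r2=(367,223),r3=(123,228),g=(207,200)).items(): print(n,depthpt(c,p,D).round(),onplane(c,p,0).round())
E
```

```text
tin [[512. -64.  49.]] [[518. -64.   0.]]
slides [[515.  23.   3.]] [[515.  23.   0.]]
catch [[455. -21.  38.]] [[457. -21.   0.]]
front_l [[469.  63.   2.]] [[469.  63.   0.]]
front_r [[ 473. -111.    2.]] [[ 473. -111.    0.]]
bl [[571.  62.  22.]] [[574.  64.   0.]]
br [[ 576. -104.   22.]] [[ 579. -105.    0.]]
lidL [[583.  63.  99.]] [[599.  72.   0.]]
lidR [[ 582. -106.  128.]] [[ 604. -112.    0.]]
tape [[ 564. -306.   21.]] [[ 567. -310.    0.]]
r1 [[ 605. -161.    2.]] [[ 606. -161.    0.]]
r2 [[ 539. -219.   -0.]] [[ 539. -218.    0.]]
r3 [[500. 627.  -2.]] [[500. 626.   0.]]
g [[605. 346.   4.]] [[606. 347.   0.]]
```

View pics/tc.png

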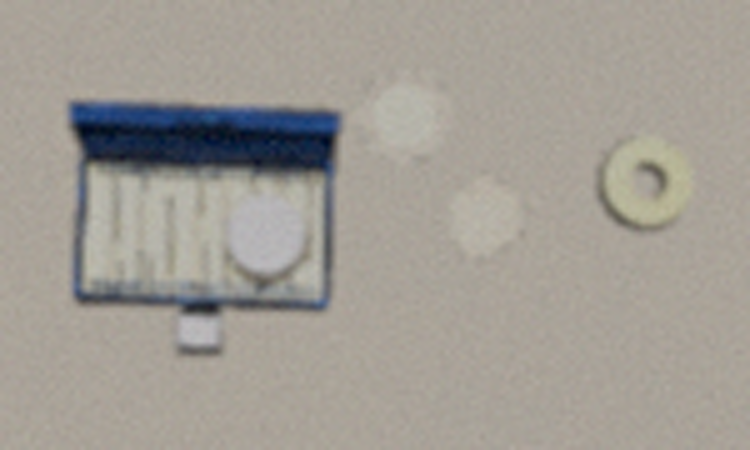

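View pics/sc.png

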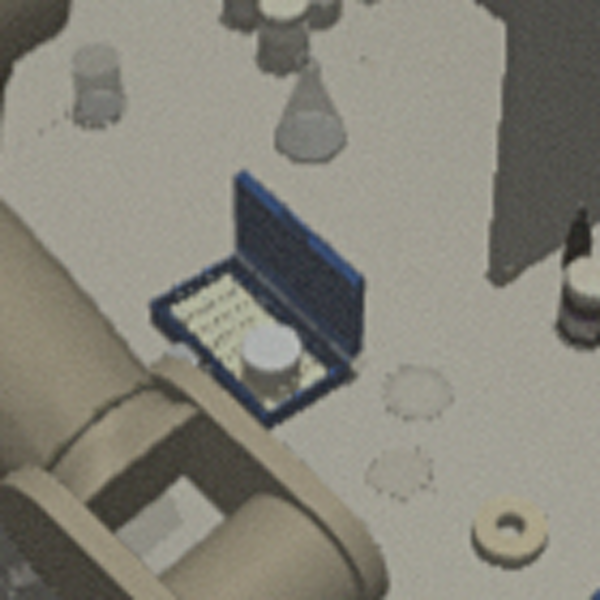

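Run:
```python
from h import *
s=sense(); r=R.from_quat(np.roll(s["ee_rot"],-1)); M=r.as_matrix(); print(M.round(3))
T=np.array(calibration("wrist")["world_from_camera"]); print("cam in tool",M.T@(T[:3,3]-s["eef_pos"]), "view",M.T@-T[:3,2])
# box orientation via top mask
t=cv2.imread("pics/top0.png"); hsv=cv2.cvtColor(t,cv2.COLOR_BGR2HSV)
c=calibration("top"); D=np.load("pics/top0.npy")
m=cv2.inRange(hsv,(105,120,20),(128,255,255)); m[:, :270]=0; m[:,350:]=0
P=np.argwhere(m)[:,::-1]; pts=depthpt(c,P,D); 
print(len(P), P.min(0),P.max(0))
# front edge: lowest blue pixel per column
f=[];b=[]
for u in range(P[:,0].min()+3,P[:,0].max()-2):
    v=P[P[:,0]==u][:,1]; f.append((u,v.max())); b.append((u,v.min()))
F=onplane(c,f,26);B=onplane(c,b,127)
for X in(F,B):
    k=np.polyfit(X[:,1],X[:,0],1); res=X[:,0]-np.polyval(k,X[:,1]); g=abs(res)<6; k=np.polyfit(X[g,1],X[g,0],1); print("x=",k, X[:,1].min(),X[:,1].max())
```

```text
[[-0.     0.939  0.343]
 [ 0.001  0.343 -0.939]
 [-1.     0.    -0.001]]
cam in tool [-142.67212249   78.68616731    0.9647759 ] view [ 9.53069517e-01 -3.02751495e-01  1.69044745e-04]
464 [285 201] [336 213]
x= [1.00654762e-02 5.74281872e+02] -97.15669765105793 58.665249690290615
x= [1.49036618e-02 5.86652803e+02] -93.05002547579888 51.55422543511215
```

```bash
python3 -m jog '[{"linear":[-0.05,0.82,-0.5],"rotation":[0.7,0,0],"grip":85},{"linear":[-0.05,0.82,-0.5],"rotation":[0.7,0,0],"grip":85},{"linear":[-0.05,0.82,-0.5],"rotation":[0.7,0,0],"grip":85},{"linear":[-0.05,0.82,-0.5],"rotation":[0.7,0,0],"grip":85},{"linear":[-0.05,0.82,-0.5],"rotation":[0.7,0,0],"grip":85},{"linear":[-0.05,0.82,-0.5],"rotation":[0.7,0,0],"grip":85},{"linear":[-0.05,0.82,-0.5],"rotation":[0.7,0,0],"grip":85},{"linear":[-0.05,0.82,-0.5],"rotation":[0.7,0,0],"grip":85},{"linear":[-0.05,0.82,-0.5],"rotation":[0.7,0,0],"grip":85}]'
python3 - <<'E'
from h import *
s=sense(); print(s["joints"]);print(tool(np.array([540,-40,260])-s["eef_pos"]), R.from_quat(np.roll(s["ee_rot"],-1)).as_matrix().round(3))
E
```

```text
time_s: 0.9
eef_pos: [360.5, -266.4, 246.1]
ee_rot: [0.501, 0.499, 0.501, -0.499]
force: [0.7, -0.8, -0.4]
grip_width: 0.996
[-8.99209302e-01  1.30536851e-01  1.68730040e+00  3.97695546e-04
  1.32436677e+00  6.67737142e-01]
[-0.04568117  0.60127629 -0.75257727] [[-0.     1.     0.004]
 [ 0.001  0.004 -1.   ]
 [-1.    -0.    -0.001]]
```

```bash
python3 -m jog '[{"linear":[-0.05,0.6,-0.75],"rotation":[0,0,0],"grip":85},{"linear":[-0.05,0.6,-0.75],"rotation":[0,0,0],"grip":85},{"linear":[-0.05,0.6,-0.75],"rotation":[0,0,0],"grip":85},{"linear":[-0.05,0.6,-0.75],"rotation":[0,0,0],"grip":85},{"linear":[-0.05,0.6,-0.75],"rotation":[0,0,0],"grip":85},{"linear":[-0.05,0.6,-0.75],"rotation":[0,0,0],"grip":85},{"linear":[-0.05,0.6,-0.75],"rotation":[0,0,0],"grip":85},{"linear":[-0.05,0.6,-0.75],"rotation":[0,0,0],"grip":85},{"linear":[-0.05,0.6,-0.75],"rotation":[0,0,0],"grip":85},{"linear":[-0.05,0.6,-0.75],"rotation":[0,0,0],"grip":85},{"linear":[-0.05,0.6,-0.75],"rotation":[0,0,0],"grip":85}]'
python3 - <<'E'
from h import *
s=sense(); print(s["joints"],s["eef_pos"])
np.save("pics/w1T.npy",calibration("wrist")["world_from_camera"])
p,d=capture("wrist"); cv2.imwrite("pics/w1.png",p[:,:,::-1]);np.save("pics/w1.npy",d)
E
```

```text
time_s: 1.82
eef_pos: [539.1, -42.5, 261.1]
ee_rot: [0.5, 0.5, 0.501, -0.5]
force: [-0.3, 0.1, -1.0]
grip_width: 0.993
[-2.95553753e-01  3.28680452e-01  1.39816752e+00  3.72054761e-04
  1.41559962e+00  1.27380421e+00] [539.07032069 -42.46208649 261.10023406]
```

View pics/w1.png

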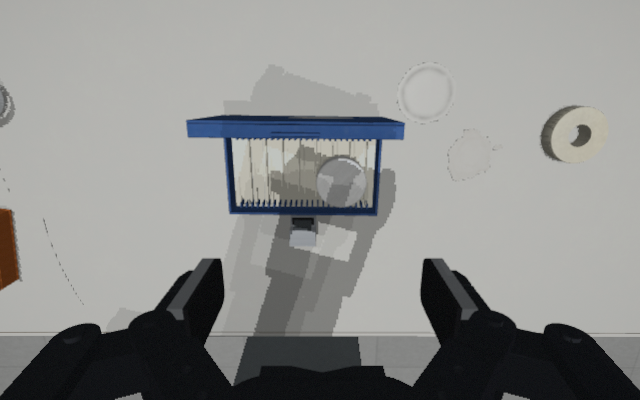

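Run:
```python
from h import *
im=cv2.imread("pics/w1.png");D=np.load("pics/w1.npy");c=calibration("wrist");c["world_from_camera"]=np.load("pics/w1T.npy")
a=im[100:260,180:420]; cv2.imwrite("pics/w1c.png",cv2.resize(a,(780,520),interpolation=2))
V,U=np.mgrid[110:250,190:420]; uv=np.c_[U.ravel(),V.ravel()]
P=depthpt(c,uv,D)
q=P[(abs(P[:,0]-512)<45)&(abs(P[:,1]+64)<45)&(P[:,2]>38)&(P[:,2]<60)]
print("tin depth",len(q),q.mean(0),q.min(0),q.max(0),np.median(q[:,2]))
b=P[(P[:,2]<44+10)&(P[:,2]>33)&(P[:,0]<470)]; print("bracket",len(b),b.min(0),b.max(0),np.median(b,0))
for n,p in dict(rim=[(231,190),(380,190),(300,211)],lid=[(200,120),(300,120),(395,120),(189,129),(403,130)]).items(): print(n,depthpt(c,p,D).round(1))
print("corners z26",onplane(c,[(230,213),(378,213)],26))
```

```text
tin depth 2036 [520.14651379 -62.17308663  47.12303223] [467.05780708 -89.76081916  38.01467301] [547.17572094 -19.04369407  50.1814357 ] 47.372616267919994
bracket 557 [443.9418654  -34.05324341  33.18638038] [469.89539438  -4.95383913  46.88486743] [457.24092423 -20.07505058  44.50646587]
rim [[ 5.025e+02  6.410e+01  1.750e+01]
 [ 4.972e+02 -1.146e+02 -5.000e-01]
 [ 4.782e+02 -1.700e+01  2.290e+01]]
lid [[ 593.    54.   126. ]
 [ 592.6  -25.1  120.7]
 [ 591.4 -105.2  106.1]
 [ 586.1   63.2  127.1]
 [ 585.3 -108.   125.9]]
corners z26 [[ 476.77956733   65.13457131   26.        ]
 [ 476.93352428 -108.98011164   26.        ]]
```

View pics/w1c.png

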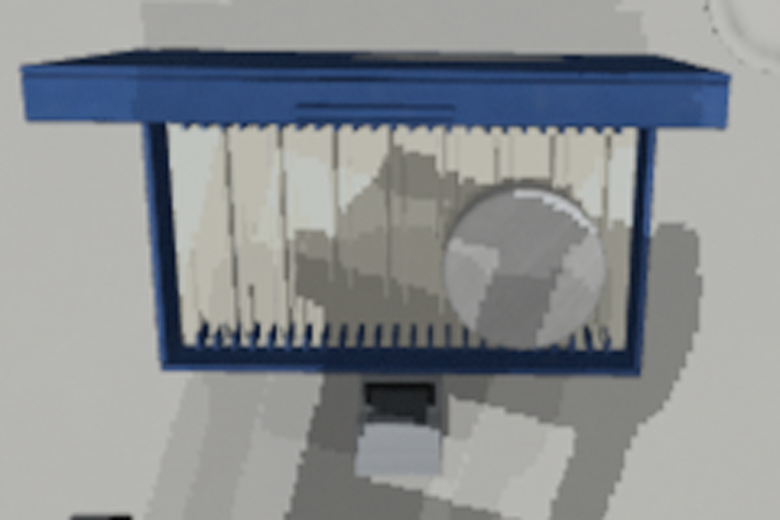

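Run:
```python
from h import *
c=calibration("wrist");c["world_from_camera"]=np.load("pics/w1T.npy")
e=np.array([(445,265),(606,265),(525,183),(525,350)])/3.25+[180,100]
print(onplane(c,e,47).round(1), onplane(c,e.mean(0),47))
# two-view check
t=calibration("top")
im=cv2.imread("pics/top0.png"); hsv=cv2.cvtColor(im,cv2.COLOR_BGR2HSV); 
g=im[215:245,305:340].astype(int); b=(g[:,:,0]-g[:,:,2]); m=((b>-2)&(g.sum(2)>420)).astype(np.uint8)
n,l,st,ce=cv2.connectedComponentsWithStats(m); k=1+st[1:,4].argmax(); print(st[k],ce[k]+[305,215])
uv=ce[k]+[305,215]
o1,d1=ray(c,e.mean(0));o2,d2=ray(t,uv); d1=d1[0];d2=d2[0]
x=np.linalg.lstsq(np.c_[d1,-d2],o2-o1,rcond=None)[0]; print(o1+d1*x[0],o2+d2*x[1])
```

```text
[[520.9 -37.6  47. ]
 [521.  -91.   47. ]
 [548.5 -63.6  47. ]
 [491.  -64.7  47. ]] [[520.68647751 -64.22410117  47.        ]]
[ 11   4  14  15 125] [322.648 226.648]
[518.39828777 -64.72490946  38.62070636] [518.10456275 -62.5192147   38.56908725]
```

```bash
python3 -m jog '[{"linear":[0.1,-0.065,0.072],"rotation":[0,0,0],"grip":85},{"linear":[0.2,-0.065,0.072],"rotation":[0,0,0],"grip":85},{"linear":[0.3,-0.065,0.072],"rotation":[0,0,0],"grip":85},{"linear":[0.4,-0.065,0.072],"rotation":[0,0,0],"grip":85},{"linear":[0.5,-0.065,0.072],"rotation":[0,0,0],"grip":85},{"linear":[0.57,-0.065,0.072],"rotation":[0,0,0],"grip":85},{"linear":[0.6,-0.065,0.072],"rotation":[0,0,0],"grip":85},{"linear":[0.6,-0.065,0.072],"rotation":[0,0,0],"grip":85}]'
python3 - <<'E'
from h import *
s=sense(); print(s["eef_pos"],tool(np.array([519.5,-64,24])-s["eef_pos"]))
np.save("pics/w2T.npy",calibration("wrist")["world_from_camera"])
p,d=capture("wrist"); cv2.imwrite("pics/w2.png",p[:,:,::-1]);np.save("pics/w2.npy",d)
E
```

```text
time_s: 2.53
eef_pos: [518.5, -64.5, 79.9]
ee_rot: [0.499, 0.5, 0.501, -0.5]
force: [0.4, -0.1, -0.7]
grip_width: 0.993
[518.45909214 -64.48681137  79.92217117] [ 0.18639666  0.00410786 -0.00131898]
```

View pics/w2.png

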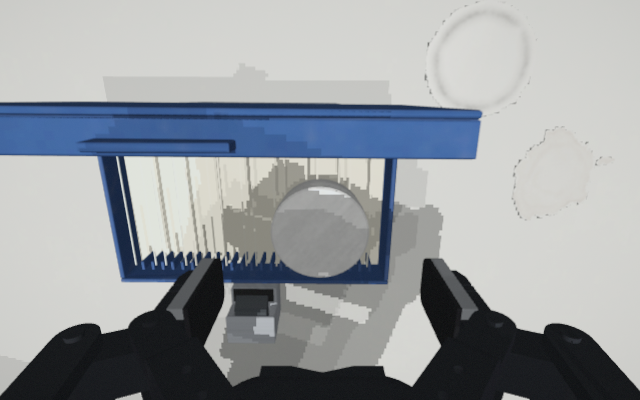

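Run:
```python
from h import *
c=calibration("wrist");c2=dict(c);c["world_from_camera"]=np.load("pics/w1T.npy");c2["world_from_camera"]=np.load("pics/w2T.npy")
D=np.load("pics/w2.npy")
a=(341.7,182);b=(320,228.5)
o1,d1=ray(c,a);o2,d2=ray(c2,b); d1=d1[0];d2=d2[0]
x=np.linalg.lstsq(np.c_[d1,-d2],o2-o1,rcond=None)[0]; print(o1+d1*x[0],o2+d2*x[1]); print(depthpt(c2,b,D),onplane(c2,[(271,229),(368,229),(320,180),(320,278)],47))
print("slides",depthpt(c2,[(180,220),(380,200)],D), "bracket",depthpt(c2,[(240,325),(262,326),(250,330)],D))
print("patches",onplane(c2,[(478,60),(428,60),(555,175),(515,200)],0), "right wall",onplane(c2,[(387,281),(121,280)],26))
```

```text
[517.59678349 -64.94109954  36.65759905] [518.09003356 -63.8043651   36.45430154]
[[522.83446552 -63.88667915  47.50521003]] [[522.32306717 -36.6751179   47.        ]
 [522.31296676 -90.52452244  47.        ]
 [550.4674913  -63.9492143   47.        ]
 [491.36900841 -63.80865378  47.        ]]
slides [[ 519.07437928   22.80206872   25.42736773]
 [ 525.41540263 -103.67782192    5.51996605]] bracket [[456.38370999 -13.95189406  44.12805571]
 [456.69375649 -27.87414991  45.45222521]
 [453.15234416 -20.08724685  44.74551682]]
patches [[ 612.72727039 -159.2498854     0.        ]
 [ 612.77496529 -129.07173879    0.        ]
 [ 541.1349364  -220.51257439    0.        ]
 [ 523.54473073 -196.90068895    0.        ]] right wall [[ 476.38533138 -107.47523454   26.        ]
 [ 477.17804362   66.44783169   26.        ]]
```

```bash
python3 -m jog '[{"linear":[0.07,0.008,0],"rotation":[0,0,0],"grip":85},{"linear":[0.12,0.008,0],"rotation":[0,0,0],"grip":85},{"linear":[0.16,0.008,0],"rotation":[0,0,0],"grip":85},{"linear":[0.175,0.008,0],"rotation":[0,0,0],"grip":85},{"linear":[0.185,0.008,0],"rotation":[0,0,0],"grip":85},{"linear":[0.185,0.008,0],"rotation":[0,0,0],"grip":85}]'
```

```text
time_s: 3.08
eef_pos: [522.2, -64.9, 26.9]
ee_rot: [0.5, 0.5, 0.5, -0.5]
force: [-0.8, 0.5, 0.6]
grip_width: 0.997
```

```bash
python3 -m jog '[{"linear":[0.003,0,0],"rotation":[0,0,0],"grip":70},{"linear":[0.003,0,0],"rotation":[0,0,0],"grip":60},{"linear":[0.003,0,0],"rotation":[0,0,0],"grip":50},{"linear":[0.003,0,0],"rotation":[0,0,0],"grip":45},{"linear":[0.003,0,0],"rotation":[0,0,0],"grip":45},{"linear":[0.003,0,0],"rotation":[0,0,0],"grip":45},{"linear":[0.003,0,0],"rotation":[0,0,0],"grip":45}]' 30
```

```text
time_s: 3.67
eef_pos: [522.7, -65.1, 27.0]
ee_rot: [0.501, 0.5, 0.499, -0.5]
force: [-1.2, 0.3, 4.8]
grip_width: 0.631
```

```bash
python3 -m jog '[{"linear":[-0.1,0,0],"rotation":[0,0,0],"grip":45},{"linear":[-0.2,0,0],"rotation":[0,0,0],"grip":45},{"linear":[-0.25,-0.04,0.05],"rotation":[0,0,0],"grip":45},{"linear":[-0.25,-0.1,0.15],"rotation":[0,0,0],"grip":45},{"linear":[-0.25,-0.15,0.25],"rotation":[0,0,0],"grip":45},{"linear":[-0.25,-0.19,0.35],"rotation":[0,0,0],"grip":45},{"linear":[-0.22,-0.19,0.383],"rotation":[0,0,0],"grip":45},{"linear":[-0.15,-0.19,0.383],"rotation":[0,0,0],"grip":45},{"linear":[-0.08,-0.19,0.383],"rotation":[0,0,0],"grip":45},{"linear":[-0.03,-0.19,0.383],"rotation":[0,0,0],"grip":45},{"linear":[-0.03,-0.19,0.383],"rotation":[0,0,0],"grip":45}]'
python3 - <<'E'
from h import *
s=sense();print(s["grip_width"],s["eef_pos"])
p,d=capture("wrist"); cv2.imwrite("pics/w3.png",p[:,:,::-1])
E
```

```text
time_s: 4.58
eef_pos: [464.5, -179.0, 33.5]
ee_rot: [0.499, 0.5, 0.501, -0.5]
force: [-0.5, 0.4, -1.6]
grip_width: 0.627
0.6267367904517515 [ 464.49100905 -178.96323062   33.46373593]
```

View pics/w3.png

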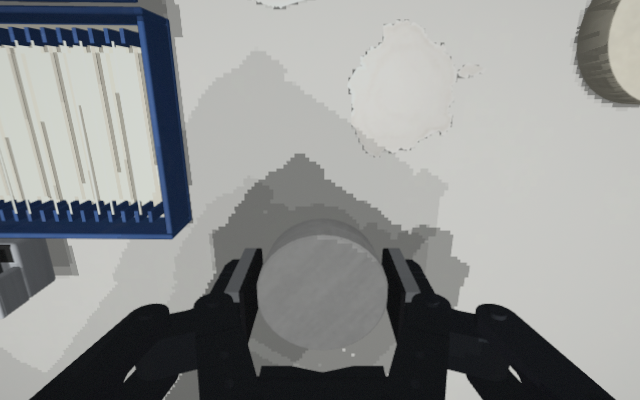

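```bash
python3 -m jog '[{"linear":[0.05,0,0],"rotation":[0,0,0],"grip":45},{"linear":[0.08,0,0],"rotation":[0,0,0],"grip":45},{"linear":[0.095,0,0],"rotation":[0,0,0],"grip":45},{"linear":[0.098,0,0],"rotation":[0,0,0],"grip":45},{"linear":[0.1,0,0],"rotation":[0,0,0],"grip":45},{"linear":[0.1,0,0],"rotation":[0,0,0],"grip":45}]'
```

```text
time_s: 5.13
eef_pos: [465.6, -179.5, 5.6]
ee_rot: [0.5, 0.5, 0.5, -0.5]
force: [0.0, -0.3, -0.1]
grip_width: 0.631
```

```bash
python3 -m jog '[{"linear":[0.004,0,0],"rotation":[0,0,0],"grip":45},{"linear":[0.008,0,0],"rotation":[0,0,0],"grip":45},{"linear":[0.01,0,0],"rotation":[0,0,0],"grip":45},{"linear":[0.01,0,0],"rotation":[0,0,0],"grip":45}]'
```

```text
time_s: 5.47
eef_pos: [465.6, -179.5, 2.7]
ee_rot: [0.5, 0.5, 0.5, -0.5]
force: [-0.1, -0.1, -0.8]
grip_width: 0.628
```

```bash
python3 -m jog '[{"linear":[0.003,0,0],"rotation":[0,0,0],"grip":45},{"linear":[0.005,0,0],"rotation":[0,0,0],"grip":45},{"linear":[0.005,0,0],"rotation":[0,0,0],"grip":45}]'
```

```text
time_s: 5.72
eef_pos: [465.7, -179.6, 2.0]
ee_rot: [0.5, 0.5, 0.5, -0.5]
force: [-3.4, 2.3, 12.0]
grip_width: 0.627
```

```bash
python3 -m jog '[{"linear":[-0.001,0,0],"rotation":[0,0,0],"grip":45},{"linear":[-0.001,0,0],"rotation":[0,0,0],"grip":58},{"linear":[-0.001,0,0],"rotation":[0,0,0],"grip":70},{"linear":[-0.001,0,0],"rotation":[0,0,0],"grip":70},{"linear":[-0.001,0,0],"rotation":[0,0,0],"grip":70},{"linear":[-0.05,0,0],"rotation":[0,0,0],"grip":70},{"linear":[-0.15,0,0],"rotation":[0,0,0],"grip":70},{"linear":[-0.28,0,0],"rotation":[0,0,0],"grip":70},{"linear":[-0.42,0,0],"rotation":[0,0,0],"grip":70},{"linear":[-0.55,0,0],"rotation":[0,0,0],"grip":70},{"linear":[-0.65,0,0],"rotation":[0,0,0],"grip":70},{"linear":[-0.7,0,0],"rotation":[0,0,0],"grip":70},{"linear":[-0.7,0,0],"rotation":[0,0,0],"grip":70}]'
python3 - <<'E'
from h import *
s=sense();print(s["grip_width"],s["eef_pos"],s["joints"])
c=calibration("wrist");p,d=capture("wrist"); cv2.imwrite("pics/w4.png",p[:,:,::-1]);np.save("pics/w4.npy",d);np.save("pics/w4T.npy",c["world_from_camera"])
E
```

```text
time_s: 6.8
eef_pos: [466.6, -180.4, 215.4]
ee_rot: [0.503, 0.501, 0.498, -0.499]
force: [-0.3, -0.4, 0.3]
grip_width: 0.819
0.8188520134420652 [ 466.62965982 -180.36120553  215.42770472] [-6.03812265e-01  2.67820479e-01  1.60054477e+00  7.22654431e-04
  1.26624376e+00  9.66248640e-01]
```

View pics/w4.png

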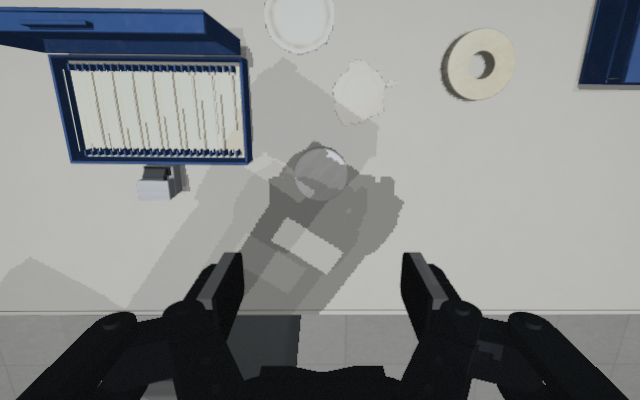

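Run:
```python
from h import *
c=calibration("wrist");c["world_from_camera"]=np.load("pics/w4T.npy");D=np.load("pics/w4.npy")
print("tin top",depthpt(c,[(321,174),(305,170),(340,175),(321,190)],D).round(1))
print("bracket",depthpt(c,[(150,190),(158,192),(165,188)],D).round(1))
s=calibration("scene");t=calibration("top");Dt=np.load("pics/top0.npy");Ds=np.load("pics/scene0.npy")
print(depthpt(t,[(311,v) for v in(140,155,160,163,165,167,170,175,185)],Dt).round())
print(depthpt(s,[(360,150),(350,120),(410,150),(330,50),(370,100),(420,150),(480,160)],Ds).round())
```

```text
tin top [[ 463.4 -180.7   22.1]
 [ 467.3 -164.6   21.4]
 [ 462.1 -199.9   21.4]
 [ 446.8 -180.7   22.9]]
bracket [[453.2 -17.6  44.4]
 [451.2 -24.9  44.4]
 [455.  -31.8  43.6]]
[[512. -39. 948.]
 [514. -38. 888.]
 [513. -38. 868.]
 [514. -38. 851.]
 [744. -15.  -0.]
 [737. -15.  -1.]
 [728. -16.  -7.]
 [707. -16.  -0.]
 [670. -17.   1.]]
[[ 757. -110.  205.]
 [1021.  219.    3.]
 [1021. -149.   75.]
 [ 970.  315.  349.]
 [ 779. -114.  428.]
 [1024. -196.  108.]
 [ 919. -495.  344.]]
```

```bash
python3 -m jog '[{"linear":[0,0.1,-0.1],"rotation":[0,0,0],"grip":0},{"linear":[0,0.2,-0.2],"rotation":[0,0,0],"grip":0},{"linear":[0,0.3,-0.3],"rotation":[0,0,0],"grip":0},{"linear":[0,0.4,-0.4],"rotation":[0,0,0],"grip":0},{"linear":[0,0.5,-0.5],"rotation":[0,0,0],"grip":0},{"linear":[0,0.54,-0.535],"rotation":[0,0,0],"grip":0},{"linear":[0,0.54,-0.535],"rotation":[0,0,0],"grip":0},{"linear":[0,0.54,-0.535],"rotation":[0,0,0],"grip":0},{"linear":[0,0.54,-0.535],"rotation":[0,0,0],"grip":0}]'
python3 - <<'E'
from h import *
s=sense();print(s["grip_width"],s["eef_pos"],R.from_quat(np.roll(s["ee_rot"],-1)).as_matrix().round(3))
c=calibration("wrist");p,d=capture("wrist"); cv2.imwrite("pics/w5.png",p[:,:,::-1]);np.save("pics/w5.npy",d);np.save("pics/w5T.npy",c["world_from_camera"])
E
```

```text
time_s: 7.6
eef_pos: [627.1, -19.8, 211.9]
ee_rot: [0.5, 0.5, 0.5, -0.5]
force: [-0.4, -0.2, -0.9]
grip_width: -0.001
-0.001003630266980581 [627.10517852 -19.84960571 211.86437094] [[ 0.001  1.     0.   ]
 [-0.001  0.    -1.   ]
 [-1.     0.001  0.001]]
```

View pics/w5.png

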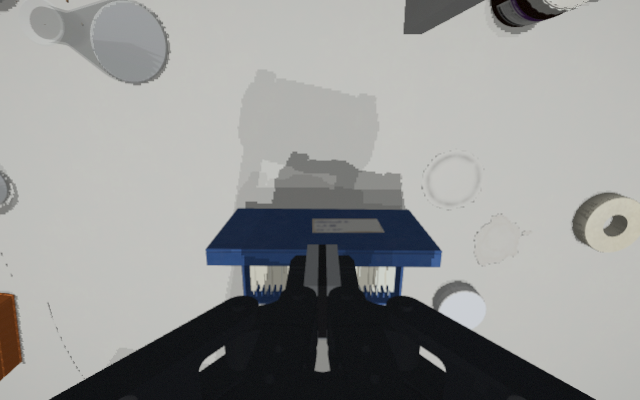

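```bash
python3 -m jog '[{"linear":[0.1,0,0],"rotation":[0,0,0],"grip":0},{"linear":[0.2,0,0],"rotation":[0,0,0],"grip":0},{"linear":[0.3,0,0],"rotation":[0,0,0],"grip":0},{"linear":[0.32,0,0],"rotation":[0,0,0],"grip":0},{"linear":[0.32,0,0],"rotation":[0,0,0],"grip":0}]'
python3 - <<'E'
from h import *
e=sense()["eef_pos"];print(e)
for th in np.arange(1.6,0.09,-.1):
    s=92;x=578.5-s*np.cos(th)+14.5*np.sin(th)+11;z=26+s*np.sin(th)+14.5*np.cos(th)
    print(round(th,2),round(x,1),round(z,1),np.round((e[2]-z)/300,3),np.round((x-e[0])/300,3))
E
```

```text
time_s: 8.07
eef_pos: [626.0, -20.9, 115.0]
ee_rot: [-0.499, -0.5, -0.5, 0.501]
force: [-0.3, 0.4, 0.3]
grip_width: -0.0
[625.9657494  -20.93826208 114.9551978 ]
1.6 606.7 117.5 -0.009 -0.064
1.5 597.5 118.8 -0.013 -0.095
1.4 588.2 119.1 -0.014 -0.126
1.3 578.9 118.5 -0.012 -0.157
1.2 569.7 117.0 -0.007 -0.188
1.1 560.7 114.6 0.001 -0.218
1.0 552.0 111.2 0.012 -0.247
0.9 543.7 107.1 0.026 -0.274
0.8 535.8 102.1 0.043 -0.301
0.7 528.5 96.4 0.062 -0.325
0.6 521.8 89.9 0.083 -0.347
0.5 515.7 82.8 0.107 -0.368
0.4 510.4 75.2 0.133 -0.385
0.3 505.9 67.0 0.16 -0.4
0.2 502.2 58.5 0.188 -0.413
0.1 499.4 49.6 0.218 -0.422
```

```bash
python3 -m jog '[{"linear":[-0.005,-0.03,0],"rotation":[0,0,0],"grip":0},{"linear":[-0.009,-0.05,0],"rotation":[0,0,0],"grip":0},{"linear":[-0.009,-0.064,0],"rotation":[0,0,0],"grip":0},{"linear":[-0.011,-0.08,0],"rotation":[0,0,0],"grip":0},{"linear":[-0.013,-0.095,0],"rotation":[0,0,0],"grip":0},{"linear":[-0.014,-0.11,0],"rotation":[0,0,0],"grip":0},{"linear":[-0.014,-0.126,0],"rotation":[0,0,0],"grip":0},{"linear":[-0.013,-0.142,0],"rotation":[0,0,0],"grip":0},{"linear":[-0.012,-0.157,0],"rotation":[0,0,0],"grip":0},{"linear":[-0.01,-0.172,0],"rotation":[0,0,0],"grip":0},{"linear":[-0.007,-0.188,0],"rotation":[0,0,0],"grip":0},{"linear":[-0.003,-0.203,0],"rotation":[0,0,0],"grip":0},{"linear":[0.001,-0.218,0],"rotation":[0,0,0],"grip":0},{"linear":[0.006,-0.232,0],"rotation":[0,0,0],"grip":0},{"linear":[0.012,-0.247,0],"rotation":[0,0,0],"grip":0},{"linear":[0.012,-0.247,0],"rotation":[0,0,0],"grip":0}]'
python3 - <<'E'
from h import *
s=sense();print(s["force"],s["eef_pos"])
c=calibration("wrist");p,d=capture("wrist"); cv2.imwrite("pics/w6.png",p[:,:,::-1])
p,d=capture("scene"); cv2.imwrite("pics/s6.png",cv2.resize(p[120:260,240:380,::-1],(600,600)))
E
```

```text
time_s: 9.4
eef_pos: [550.7, -20.7, 110.9]
ee_rot: [-0.498, -0.499, -0.501, 0.502]
force: [0.2, -0.2, 0.6]
grip_width: -0.001
[ 0.22420619 -0.20417678  0.56345628] [550.67320174 -20.70065216 110.91361741]
```

View pics/w6.png

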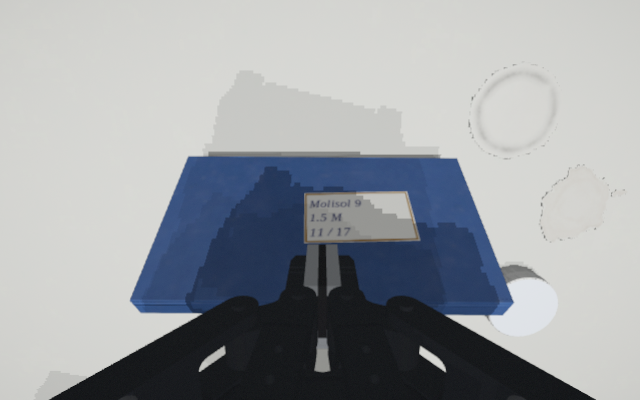

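View pics/s6.png

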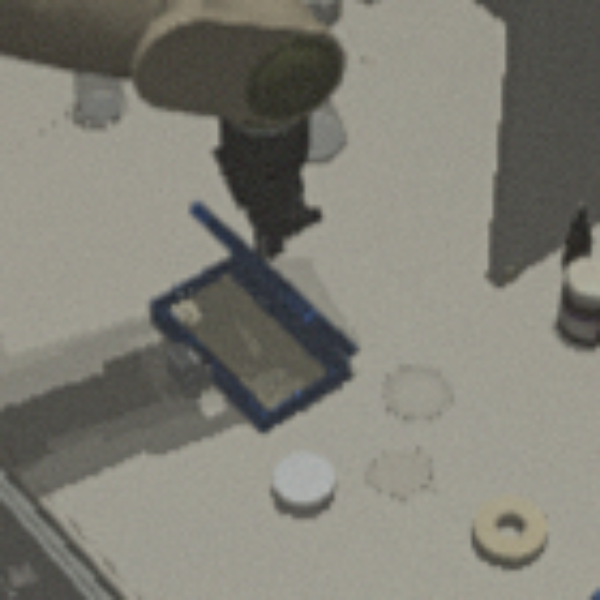

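Run:
```python
from h import *
e=sense()["eef_pos"]
for th in np.arange(.95,0.14,-.05):
    s=92;x=578.5-s*np.cos(th)+14.5*np.sin(th)+11;z=26+s*np.sin(th)+14.5*np.cos(th)
    print(round(th,2),np.round((e[2]-z)/300,3),np.round((x-e[0])/300,3))
```

```text
0.95 0.006 -0.012
0.9 0.013 -0.025
0.85 0.021 -0.039
0.8 0.03 -0.052
0.75 0.039 -0.064
0.7 0.049 -0.076
0.65 0.059 -0.087
0.6 0.07 -0.098
0.55 0.082 -0.109
0.5 0.094 -0.119
0.45 0.107 -0.128
0.4 0.12 -0.136
0.35 0.133 -0.144
0.3 0.147 -0.151
0.25 0.161 -0.158
0.2 0.175 -0.164
0.15 0.19 -0.169
```

```bash
python3 -m jog '[{"linear":[0.006,-0.012,0],"rotation":[0,0,0],"grip":0},{"linear":[0.013,-0.025,0],"rotation":[0,0,0],"grip":0},{"linear":[0.021,-0.039,0],"rotation":[0,0,0],"grip":0},{"linear":[0.03,-0.052,0],"rotation":[0,0,0],"grip":0},{"linear":[0.039,-0.064,0],"rotation":[0,0,0],"grip":0},{"linear":[0.049,-0.076,0],"rotation":[0,0,0],"grip":0},{"linear":[0.059,-0.087,0],"rotation":[0,0,0],"grip":0},{"linear":[0.07,-0.098,0],"rotation":[0,0,0],"grip":0},{"linear":[0.082,-0.109,0],"rotation":[0,0,0],"grip":0},{"linear":[0.094,-0.119,0],"rotation":[0,0,0],"grip":0},{"linear":[0.107,-0.128,0],"rotation":[0,0,0],"grip":0},{"linear":[0.12,-0.136,0],"rotation":[0,0,0],"grip":0},{"linear":[0.133,-0.144,0],"rotation":[0,0,0],"grip":0},{"linear":[0.147,-0.151,0],"rotation":[0,0,0],"grip":0},{"linear":[0.161,-0.158,0],"rotation":[0,0,0],"grip":0},{"linear":[0.161,-0.158,0],"rotation":[0,0,0],"grip":0}]'
python3 - <<'E'
from h import *
s=sense();print(s["force"],s["eef_pos"])
c=calibration("wrist");p,d=capture("wrist"); cv2.imwrite("pics/w7.png",p[:,:,::-1])
np.save("pics/w7.npy",d);np.save("pics/w7T.npy",c["world_from_camera"])
E
```

```text
time_s: 10.83
eef_pos: [502.5, -20.5, 61.9]
ee_rot: [-0.498, -0.499, -0.501, 0.502]
force: [-0.8, -0.4, 1.0]
grip_width: 0.001
[-0.79681717 -0.40031842  0.99918996] [502.50412272 -20.50995946  61.87948972]
```

View pics/w7.png

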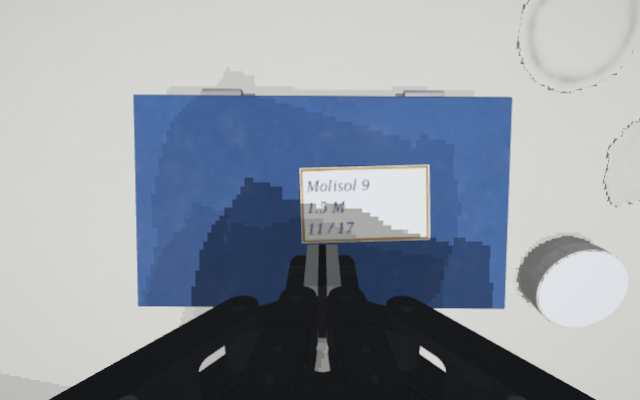

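```bash
cat > lid.py <<'E'
from h import *
def lid(d,T,vlim=(100,240)):
    c=calibration("wrist");c["world_from_camera"]=T
    uv=np.array([(u,v) for u in list(range(160,285,5))+list(range(375,480,5)) for v in range(vlim[0],vlim[1],5)])
    P=depthpt(c,uv,d); k=(abs(P[:,2]-45)<40)&(P[:,2]>30)&(P[:,0]<590); P=P[k]
    for _ in range(3):
        A=np.c_[P[:,0],P[:,1],np.ones(len(P))]; f=np.linalg.lstsq(A,P[:,2],rcond=None)[0]; r=abs(P[:,2]-A@f); P=P[r<3*np.median(r)+.2]
    return np.arctan(-f[0]),f,len(P)
E
python3 - <<'E'
from lid import *
d=np.load("pics/w7.npy");T=np.load("pics/w7T.npy");a,f,n=lid(d,T);print("angle",a,n,"z at TCP front",f@[491.5,-20,1],"edge",f@[478,-20,1])
E
```

```text
angle 0.2644989188585455 1248 z at TCP front 63.58578433426629 edge 67.24218700829337
```

```bash
python3 -m jog '[{"linear":[0.01,-0.004,0],"rotation":[0,0,0],"grip":0},{"linear":[0.02,-0.008,0],"rotation":[0,0,0],"grip":0},{"linear":[0.024,-0.01,0],"rotation":[0,0,0],"grip":0},{"linear":[0.024,-0.01,0],"rotation":[0,0,0],"grip":0}]';python3 -m jog '[{"linear":[0.003,-0.001,0],"rotation":[0,0,0],"grip":0},{"linear":[0.006,-0.001,0],"rotation":[0,0,0],"grip":0},{"linear":[0.006,-0.001,0],"rotation":[0,0,0],"grip":0}]'
```

```text
time_s: 11.22
eef_pos: [499.7, -20.5, 54.8]
ee_rot: [-0.498, -0.499, -0.501, 0.502]
force: [2.2, 0.6, 1.4]
grip_width: 0.001
time_s: 11.47
eef_pos: [499.2, -20.5, 52.7]
ee_rot: [-0.498, -0.499, -0.501, 0.502]
force: [-0.5, 0.6, 2.4]
grip_width: -0.001
```

```bash
python3 -m jog '[{"linear":[0.003,-0.001,0],"rotation":[0,0,0],"grip":0},{"linear":[0.005,-0.001,0],"rotation":[0,0,0],"grip":0},{"linear":[0.005,-0.001,0],"rotation":[0,0,0],"grip":0}]'
```

```text
time_s: 11.72
eef_pos: [498.7, -20.5, 51.1]
ee_rot: [-0.498, -0.499, -0.502, 0.502]
force: [-0.6, -0.8, 2.2]
grip_width: 0.001
```

```bash
python3 -m jog '[{"linear":[0.002,0,0],"rotation":[0,0,0],"grip":0},{"linear":[0.004,0,0],"rotation":[0,0,0],"grip":0},{"linear":[0.004,0,0],"rotation":[0,0,0],"grip":0}]';python3 -m jog '[{"linear":[0.002,0,0],"rotation":[0,0,0],"grip":0},{"linear":[0.004,0,0],"rotation":[0,0,0],"grip":0},{"linear":[0.004,0,0],"rotation":[0,0,0],"grip":0}]'
```

```text
time_s: 11.97
eef_pos: [498.4, -20.5, 49.7]
ee_rot: [-0.497, -0.499, -0.502, 0.502]
force: [-1.0, 0.7, 2.6]
grip_width: -0.001
time_s: 12.22
eef_pos: [498.2, -20.4, 48.5]
ee_rot: [-0.497, -0.498, -0.502, 0.502]
force: [-2.0, -0.4, 6.4]
grip_width: 0.003
```

Contact with the catch begins at TCP z ≈ 49.5 mm.

```bash
python3 -m jog '[{"linear":[0.002,0,0],"rotation":[0,0,0],"grip":0},{"linear":[0.004,0,0],"rotation":[0,0,0],"grip":0},{"linear":[0.004,0,0],"rotation":[0,0,0],"grip":0}]';python3 -m jog '[{"linear":[0.002,0,0],"rotation":[0,0,0],"grip":0},{"linear":[0.004,0,0],"rotation":[0,0,0],"grip":0},{"linear":[0.004,0,0],"rotation":[0,0,0],"grip":0}]'
```

```text
time_s: 12.47
eef_pos: [498.0, -20.4, 47.6]
ee_rot: [-0.497, -0.498, -0.502, 0.503]
force: [-3.9, -0.4, 7.6]
grip_width: 0.002
time_s: 12.72
eef_pos: [497.8, -20.5, 46.6]
ee_rot: [-0.497, -0.498, -0.502, 0.503]
force: [-3.5, 0.2, 8.5]
grip_width: 0.001
```

```bash
python3 -m jog '[{"linear":[0.002,0,0],"rotation":[0,0,0],"grip":0},{"linear":[0.004,0,0],"rotation":[0,0,0],"grip":0},{"linear":[0.004,0,0],"rotation":[0,0,0],"grip":0}]';python3 -m jog '[{"linear":[0.002,0,0],"rotation":[0,0,0],"grip":0},{"linear":[0.004,0,0],"rotation":[0,0,0],"grip":0},{"linear":[0.004,0,0],"rotation":[0,0,0],"grip":0}]'
```

```text
time_s: 12.97
eef_pos: [497.5, -20.4, 45.8]
ee_rot: [-0.497, -0.498, -0.502, 0.503]
force: [-4.4, 0.8, 8.8]
grip_width: 0.002
time_s: 13.22
eef_pos: [497.4, -20.4, 44.9]
ee_rot: [-0.497, -0.498, -0.503, 0.503]
force: [-0.5, 0.1, 2.7]
grip_width: 0.002
```

```bash
python3 -m jog '[{"linear":[0.002,0,0],"rotation":[0,0,0],"grip":0},{"linear":[0.004,0,0],"rotation":[0,0,0],"grip":0},{"linear":[0.004,0,0],"rotation":[0,0,0],"grip":0}]';python3 -m jog '[{"linear":[0.002,0,0],"rotation":[0,0,0],"grip":0},{"linear":[0.004,0,0],"rotation":[0,0,0],"grip":0},{"linear":[0.004,0,0],"rotation":[0,0,0],"grip":0}]'
```

```text
time_s: 13.47
eef_pos: [497.2, -20.4, 43.5]
ee_rot: [-0.497, -0.498, -0.503, 0.503]
force: [-3.2, 0.2, 4.1]
grip_width: -0.001
time_s: 13.72
eef_pos: [497.3, -20.4, 42.1]
ee_rot: [-0.497, -0.498, -0.503, 0.503]
force: [-0.5, -0.5, 0.0]
grip_width: 0.001
```

```bash
python3 -m jog '[{"linear":[0.002,0,0],"rotation":[0,0,0],"grip":0},{"linear":[0.003,0,0],"rotation":[0,0,0],"grip":0},{"linear":[0.003,0,0],"rotation":[0,0,0],"grip":0}]'
```

```text
time_s: 13.97
eef_pos: [497.3, -20.4, 41.6]
ee_rot: [-0.497, -0.498, -0.503, 0.503]
force: [-2.9, 0.4, 8.3]
grip_width: 0.002
```

```bash
python3 -m jog '[{"linear":[-0.005,0,0],"rotation":[0,0,0],"grip":0},{"linear":[-0.03,0,0],"rotation":[0,0,0],"grip":0},{"linear":[-0.1,0,0],"rotation":[0,0,0],"grip":0},{"linear":[-0.2,0,0],"rotation":[0,0,0],"grip":0},{"linear":[-0.32,0,0],"rotation":[0,0,0],"grip":0},{"linear":[-0.42,0,0],"rotation":[0,0,0],"grip":0},{"linear":[-0.5,0.05,0],"rotation":[0,0,0],"grip":0},{"linear":[-0.5,0.1,0],"rotation":[0,0,0],"grip":0},{"linear":[-0.5,0.1,0],"rotation":[0,0,0],"grip":0},{"linear":[-0.5,0.1,0],"rotation":[0,0,0],"grip":0},{"linear":[-0.5,0.1,0],"rotation":[0,0,0],"grip":0},{"linear":[-0.5,0.1,0],"rotation":[0,0,0],"grip":0}]'
python3 - <<'E'
from lid import *
s=sense();print(s["force"],s["eef_pos"])
T=np.array(calibration("wrist")["world_from_camera"]);p,d=capture("wrist"); cv2.imwrite("pics/w8.png",p[:,:,::-1]); np.save("pics/w8.npy",d);np.save("pics/w8T.npy",T)
a,f,n=lid(d,T,(150,215));print("angle",a,n,"edge",f@[477,-20,1])
E
```

```text
time_s: 14.97
eef_pos: [528.1, -20.4, 190.6]
ee_rot: [-0.496, -0.497, -0.503, 0.503]
force: [0.0, -0.4, 0.4]
grip_width: 0.002
[ 0.0060719  -0.41709901  0.36970313] [528.14089672 -20.38996276 190.62519503]
angle 0.019179057972712382 270 edge 42.34300861082699
```

View pics/w8.png

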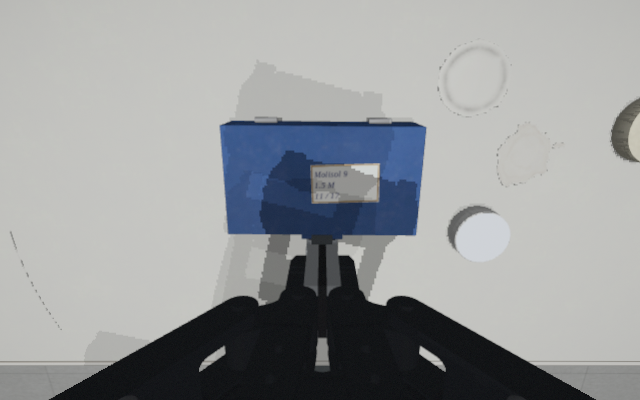

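```bash
python3 -m jog '[{"linear":[0,0.05,0],"rotation":[0,0,0],"grip":0},{"linear":[0,0.1,0],"rotation":[0,0,0],"grip":0},{"linear":[0,0.1,0],"rotation":[0,0,0],"grip":0},{"linear":[0,0.1,0],"rotation":[0,0,0],"grip":0},{"linear":[0,0.1,0],"rotation":[0,0,0],"grip":0},{"linear":[0,0.1,0],"rotation":[0,0,0],"grip":0},{"linear":[0,0.1,0],"rotation":[0,0,0],"grip":0},{"linear":[0,0.1,0],"rotation":[0,0,0],"grip":0},{"linear":[0,0.1,0],"rotation":[0,0,0],"grip":0},{"linear":[0,0.1,0],"rotation":[0,0,0],"grip":0},{"linear":[0,0.1,0],"rotation":[0,0,0],"grip":0},{"linear":[0,0.1,0],"rotation":[0,0,0],"grip":0},{"linear":[0,0.1,0],"rotation":[0,0,0],"grip":0},{"linear":[0,0.1,0],"rotation":[0,0,0],"grip":0},{"linear":[0,0.1,0],"rotation":[0,0,0],"grip":0}]'
python3 - <<'E'
from lid import *
T=np.array(calibration("wrist")["world_from_camera"]);p,d=capture("wrist"); cv2.imwrite("pics/w9.png",p[:,:,::-1])
a,f,n=lid(d,T,(170,240));print("angle",a,n,"edge",f@[477,-20,1])
c=calibration("wrist");print(d[230:290:10,470:500:10])
p,d=capture("scene"); cv2.imwrite("pics/s9.png",cv2.resize(p[120:260,240:380,::-1],(600,600)))
E
```

```text
time_s: 16.27
eef_pos: [558.3, -20.5, 190.4]
ee_rot: [-0.496, -0.498, -0.503, 0.503]
force: [0.1, -0.5, -0.0]
grip_width: 0.002
angle 0.01928989518621957 280 edge 42.30788835108898
[[361.6842  361.29712 362.51862]
 [347.22443 342.48407 349.54758]
 [343.75256 343.46448 344.30762]
 [347.36038 347.97266 346.59445]
 [351.52438 350.9847  351.67477]
 [355.82553 354.41092 354.39145]]
```

View pics/w9.png

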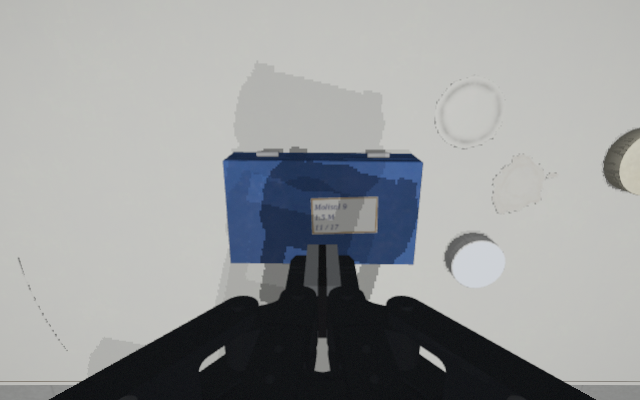

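View pics/s9.png

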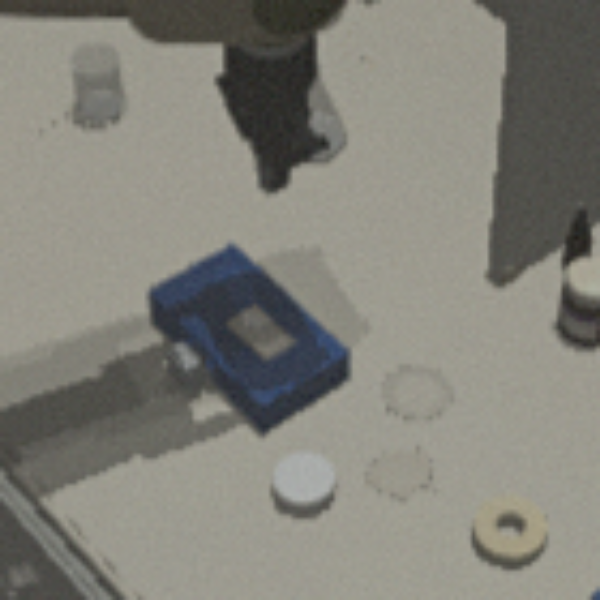

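The lid's angle was unchanged 1.3 s after the first check, at 0.019 rad. The tin stands flat, and the tape, beaker and flask look unmoved. I'm handing the job in.

```bash
python3 -c "
from rig import finish_job;print(finish_job())"
```

```text
the job is handed in; nothing more can be done
None
```

The job is handed in, with the tin on the worktop and the box latched shut. It took about 16 s of the 69 s allowed, and no verdict was reported.

- **Tin:** I lifted it off the slides and stood it flat on the worktop to the right of the box, at about (465, -180) mm. From the wrist camera its top is about 22 mm up, which matches a 22 mm tin standing on the surface.
- **Lid:** I pushed it over from behind and pressed its free edge in steps of 1–2 mm. The vertical force peaked at about 9 N, dropped away at the click, and rose to about 8 N on the ledge. After I let go, the lid angle measured 0.019 rad, and 0.019 rad again 1.3 s later.
- **Forces:** force is only reported at the end of each move. The highest reading on the box or its lid was about 10 N, against the 25 N limit. Setting the tin down on the worktop read about 12 N.
- **Other objects:** the tape, beaker and flask look unmoved in the last scene picture; I did not measure them.
- **Disagreement:** the tin's height on the slides came out 9–11 mm too low from two-view triangulation (37–39 mm against 47 mm for its top). The wrist depth reading agreed with the expected height, so I used that.

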